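# Lock the backlight tray into the service jig

## Task

Lock the backlight tray into the service jig: push the upright peg of the slotted disc round with a fingertip until the slot lines up with the locking bar, then push the bar by its upright tab through the slot until its tip is fully home against the stop in the keeper on the other side. Only push: do not lift or carry the bar, and leave the spools, jar, screwdriver and wrench where they are. Finish with the hand clear of everything.

Things in the scene. Friction and masses are not known exactly. Their poses are not given: they have to be found in the camera images.
- jig: Service jig, fixed: aluminium plate 295 x 170 mm, top 10 mm above the bench, the lock along its middle. Origin: on the bench below the disc's axis; z up; +x is the way the bar is pushed. Plate spans x -203 to 93, y -85 to 85 mm; a shallow tray (290 x 150 mm, rim 14 mm high) with LED strips lies beyond, y -240 to -90 mm. Disc radius 32 mm at x = 0.
- bridge_top (a point): Top centre of the low bridge over the bar, just before the disc: 28 mm above the bench, at jig x = -41 mm (it spans x -46 to -36, y -18 to 18 mm). Guide rails for the bar run from x -185 to -36 mm, a 17 mm wide channel centred on jig y = 0, rail tops 20 mm above the bench.
- keeper_stop (a point): Middle of the end stop's face inside the keeper, which the bar's tip meets when fully home: jig x = 58, y = 0 mm, 16 mm above the bench. The keeper is a steel block with a roofed tunnel 19 mm wide beyond the disc, jig x 36 to 66 mm, its top 28 mm above the bench.
- disc (a joint): Angle of the locking disc about its upright axis, rad, counter-clockwise from above, range -0.6 to 3.74. At 0 and at 3.1416 the slot lies along the jig's x and the bar can pass (either will do); otherwise the disc blocks the bar. Starts between 0.6 and 2.54. Held only by friction (0.05 N m, some 2 to 3 N at the peg): stays where it is left, no detent.
- disc_slot (a point): Centre of the disc's upper face, on its axis, 24 mm above the bench. x axis along the slot; turns with the disc. Dark steel, 64 mm across, 14 mm thick, cut right across by a slot 18 mm wide with flared mouths: the bar centres the disc by itself if the slot is within about 0.12 rad.
- peg_top (a point): Top centre of the steel peg on the disc: 10 mm in diameter, from the disc's face (24 mm) up to 60 mm above the bench, 23 mm from the disc's axis, square to the slot. At joint 0 it stands at the jig's -y side of the axis, at 1.57 at the +x side (towards the keeper), at 3.14 at the +y side.
- bar: The steel locking bar, loose in its guide, 14 mm wide, 12 mm high, 123 mm long, about 0.25 kg; it slides on the jig's plate. Origin: under its tip, on its lower face (10 mm above the bench); +x toward the tip, z up. The bar lies from the tip to x = -123 mm.
- bar_tip (a point): Centre of the bar's tapered tip (8 mm wide at the end), 16 mm above the bench. It starts 38 to 52 mm before the disc's axis (jig x -0.052 to -0.038); fully home it is at jig x = 0.058.
- bar_tab (a point): Centre of the upright tab near the bar's rear end, 113 mm behind the tip: 8 mm thick along the bar, 28 mm wide across, from 22 to 58 mm above the bench (this point at 40 mm). Push on its rear (-x) face; friction is about 1 to 4 N.
- spool: Bystander: small solder spool, 48 mm in diameter, 40 mm tall, upright in the tray. Origin: centre of underside.
- screwdriver: Bystander: screwdriver, 140 mm long, lying in the tray. Origin: underside.
- flux_jar: Bystander: small jar, 28 mm in diameter, 30 mm tall, on the jig's plate beside the guide, about 64 mm to its +y side. Origin: centre of underside.
- big_spool: Bystander: solder spool, 64 mm in diameter, 40 mm tall, on the bench to the robot's right. Origin: centre of underside.
- wrench: Bystander: wrench, 150 mm long, on the bench to the left. Origin: underside.
Not all that is in view belongs to the job. Leave any pink or red look-alike of the bar alone.

How it is judged (in metres and radians):
On the way, in this order (a step that is already met when the one before it is completed fails the run):
1. the disc's slot is lined up with the bar (within 0.14 rad), the bar not yet home (angle between the x axis of disc_slot and the x axis of jig, either way round below 0.14 rad and x of bar_tip in the frame of jig below 0.04 m), for 0.1 s.
2. the bar is through the slot and its tip is home in the keeper (x of bar_tip in the frame of jig above 0.053 m and angle between the x axis of disc_slot and the x axis of jig, either way round below 0.1 rad), for 0.2 s.
At the end, for the whole second after the job is handed in: The bar lies flat in its guide, through the slot, at rest, its tip within 5 mm of the keeper's end stop, and the slot is in line with the bar (within 0.1 rad) (all of step 2 and z of bar_tip in the frame of jig below 0.019 m and z of bar_tab in the frame of jig below 0.044 m and angle between the x axis of bar and the x axis of jig, either way round below 0.1 rad and linear speed of bar below 0.01 m/s and velocity of joint disc between -0.05 and 0.05 rad/s); the robot touches nothing.
It fails at once if the bar was lifted or tipped up (either end raised by more than 8 mm) (z of bar_tip in the frame of jig above 0.024 m or z of bar_tab in the frame of jig above 0.048 m).
It fails at once if a bystander was moved by more than 30 mm or lifted (distance of any of spool, screwdriver, flux_jar, big_spool, wrench from where it was at the start of the episode above 0.03 m).
It also fails if it takes over 54 s, if anything falls off the work surface, if the arm or the gripper's body presses on something with over 40 N, if the wrist force passes 120 N, or if a joint passes its speed limit or range.

## Robot

A 7-joint arm with a two-finger parallel gripper is mounted at the origin on the work surface. World frame = base frame: x ahead of the robot, y to its left, z up, the work surface at z = 0. Lengths are in m, angles in degrees, forces in N, time in s.
With the tool pointing down it reaches from about 0.425 to 0.875 m from the base axis. Payload 4.7 kg.
Tool frame: the origin (TCP) lies at the very end of the fingers, on their centre line; the grasp point (between the pads) lies 19 mm behind it; z points along the fingers, y is the line along which they close (so a half turn about z gives the same grasp; the last joint's range is limited). The gripper opens to 87 mm and grips with 3 to 60 N. Pads are 19 mm wide; open, the fingers measure 117 mm over their backs; the gripper's body (75 mm by 190 mm) begins 51 mm behind the grasp point.
Start: joints at [74.662, 18.392, -4.016, 83.108, 1.295, 78.541, -3.26], TCP at [0.181, -0.624, 0.223] pointing down, gripper open.
Joint ranges: [-163.93, 163.93], [-17.29, 119.83], [-79.2, 71.16], [3.27, 140.29], [-89.18, 269.18], [5.43, 117.66], [-154.24, 154.24]. Speed limits (degrees/s): [147.25, 147.25, 180, 180, 180, 180, 180].

## Interface

Orientations are given as [roll, pitch, yaw] about the fixed x, y, z axes, in that order (R = Rz(yaw) Ry(pitch) Rx(roll)).
In Python, from cell import get_obs, read_camera, sign_off, silhouettes gives the robot as it stands.
- The arm moves only by the tool play_rows, never from a script. Its argument "steps" is a list that holds one entry, the list of rows, each a list of 7 numbers: the shift along the tool's x, y, z in m, then the turn, a rotation vector about the tool's x, y, z in rad, then the finger opening in m, from 0 to 0.087. A call has 1 to 12 rows; each row shifts and turns the commanded pose from where the row before left it, along the tool's axes as they then stand; what a row does not reach is not made up. A row lasts 1/10 s, in which the tool goes at most 50 mm and 8.59 degrees, less where a joint would pass 70% of its speed; a pose out of reach is approached as far as the arm can. A call is refused whole if a number of a shift passes 0.05 or a number of a turn 0.15, either way. A call with a gripper value outside its range is refused whole. The fingers move at their own pace and stop on an object; "force" is the grip in N (left out, the last holds). Time passes only in rows, so rows that do not move let the fingers close. It gives the time, the measured TCP pose, the force, the opening and the grip force at its end, in the units of the state.
- get_obs(): the state, without advancing time (a new reading comes with each control period).
- read_camera(name): name is "scene" or "top"; returns a dict with "frame" (384x512x3 uint8, red, green, blue), "intrinsics" (3x3 intrinsics, pixels), "view" (4x4, takes a point from world to camera coordinates). Camera axes: x right, y up, looking along -z (the intrinsics and any distortion apply to the point x, -y, -z); pixel columns grow to the right and rows downward; lengths in m; the calibration is good to about 2 mm. A picture is of the moment at which its call begins. There is no depth.
- sign_off(): hands the job in; it is judged then, once.
Trained networks look in the newest picture that a camera, given by its name, has taken for a name from the list of things; names that differ only in an ending like _2 or _b are one class to them, and where a whole thing is asked for, a point or a joint stands for the part that bears it (a point fixed in the world has none). Each returns a list of dicts, best first, with "p" (0 to 1); they miss things now and then, are a little off and sometimes report something else, mostly with a low value. They report only what shows in the picture. A call takes as long as a camera call. They do not tell look-alikes from the thing itself.
- silhouettes(camera, name): "pixels" (384x512 bool, what is visible of it) and "extent" ([left, top, right, bottom] in pixels, round what is visible of it).
The state is a dict: "time_s": time; "qpos": joint angles; "joint_velocities": joint speeds; "effort": joint torques, N m; "tool_pos": TCP position; "tool_rot": TCP orientation; "force": force on the tool from outside, world axes, zero at the start; "wrist_torque": the same for the moment, N m; "grip_width": finger opening in m; "grasp_force": force on a finger pad.
Only numpy, scipy, OpenCV 4.12 (cv2) and the standard library are available. Lean on these libraries where they do the work, as an engineer would, in place of code of your own. Each camera call takes 0.05 s, during which the arm holds its last target. There are 200 camera calls.

## Working session

There is one attempt and no reset: what is moved stays moved. The work goes in short steps, Python scripts to look and compute and a tool call to move; the robot and the scene stay as the last step left them, time stands still between calls to the robot, and variables do not carry over. Pictures are saved under pics/ and viewed, at most 10 in all, crops included, and the job is handed in when it is done.

Besides the shell and the picture viewer there is one more tool, called after ">>>" as name([rows], argument=value, ...), one row to a line, values as JSON. play_rows: Moves the arm, as the interface text tells. Its arguments: {"type":"object","properties":{"steps":{"type":"array","items":{"type":"array","items":{"type":"array","items":{"type":"number"}}}},"force":{"type":"number"}},"required":["steps"]}

```bash
mkdir -p pics
python3 - <<'E'
from cell import *
import cv2,numpy as np
o=get_obs();print(o['time_s'],o['tool_pos'],o['tool_rot'],o['grip_width'])
for c in ['scene','top']:
    r=read_camera(c);cv2.imwrite(f'pics/{c}0.png',cv2.resize(r['frame'][:,:,::-1],(800,600)))
    print(c,np.round(r['intrinsics'],1).tolist(),np.round(r['view'],4).tolist(), [k for k in r])
    for n in ['jig','disc','peg_top','bar','bar_tab','flux_jar','spool']:
        print(n,[(round(d['p'],2),[int(v) for v in d['extent']]) for d in silhouettes(c,n)][:3])
E
```

```text
0.0 [ 0.18054646 -0.62386293  0.2214829 ] [-1.79893012e+02  5.55570125e-03  1.61482976e+01] 0.08682612438340032
scene [[430.2, 0.0, 257.6], [0.0, 430.2, 196.7], [0.0, 0.0, 1.0]] [[0.8242, 0.5662, -0.0112, -0.455], [-0.3528, 0.5288, 0.772, 0.1038], [0.443, -0.6323, 0.6355, -1.5975], [0.0, 0.0, 0.0, 1.0]] ['frame', 'intrinsics', 'view']
jig [(0.87, [179, 199, 328, 315])]
disc [(0.51, [240, 212, 260, 237])]
peg_top [(0.73, [240, 212, 259, 233])]
bar [(0.65, [263, 172, 280, 203]), (0.61, [208, 231, 239, 251]), (0.55, [123, 232, 166, 255])]
bar_tab [(0.83, [125, 228, 163, 254]), (0.55, [207, 230, 240, 256]), (0.47, [265, 169, 278, 202])]
flux_jar [(0.42, [214, 223, 222, 234])]
spool [(0.58, [240, 268, 258, 294]), (0.33, [108, 290, 136, 320])]
top [[381.8, 0.0, 253.1], [0.0, 381.8, 190.6], [0.0, 0.0, 1.0]] [[-0.0084, -0.9997, -0.023, 0.0414], [0.9941, -0.0108, 0.1083, -0.5696], [-0.1086, -0.0219, 0.9938, -1.0421], [0.0, 0.0, 0.0, 1.0]] ['frame', 'intrinsics', 'view']
jig [(0.88, [240, 118, 357, 240])]
disc [(0.66, [264, 193, 283, 213])]
peg_top [(0.82, [265, 191, 287, 212]), (0.26, [292, 202, 336, 219]), (0.26, [276, 141, 309, 150])]
bar [(0.64, [183, 212, 224, 233]), (0.55, [336, 268, 378, 294]), (0.5, [288, 203, 337, 216])]
bar_tab [(0.63, [341, 268, 382, 292]), (0.53, [181, 213, 227, 231]), (0.52, [294, 204, 337, 216])]
flux_jar [(0.52, [295, 222, 306, 235])]
spool [(0.57, [331, 148, 350, 161])]
```

View pics/scene0.png

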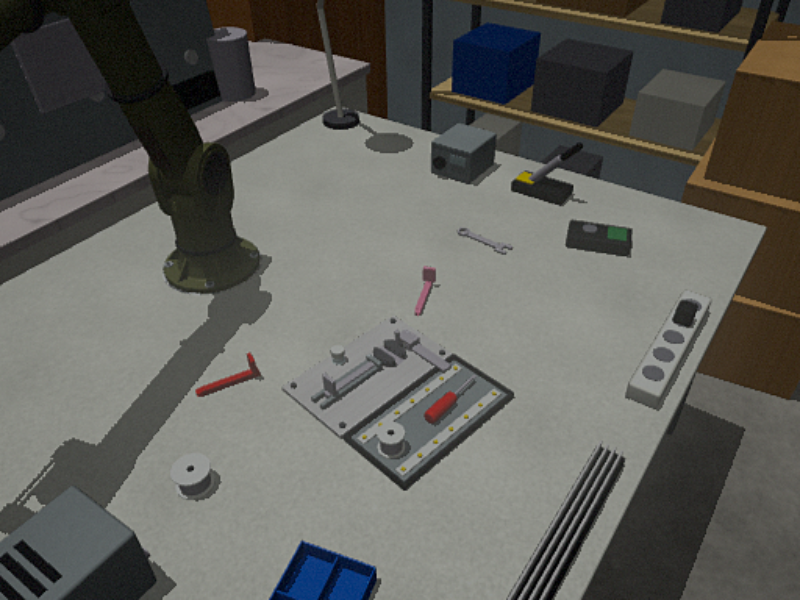

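View pics/top0.png

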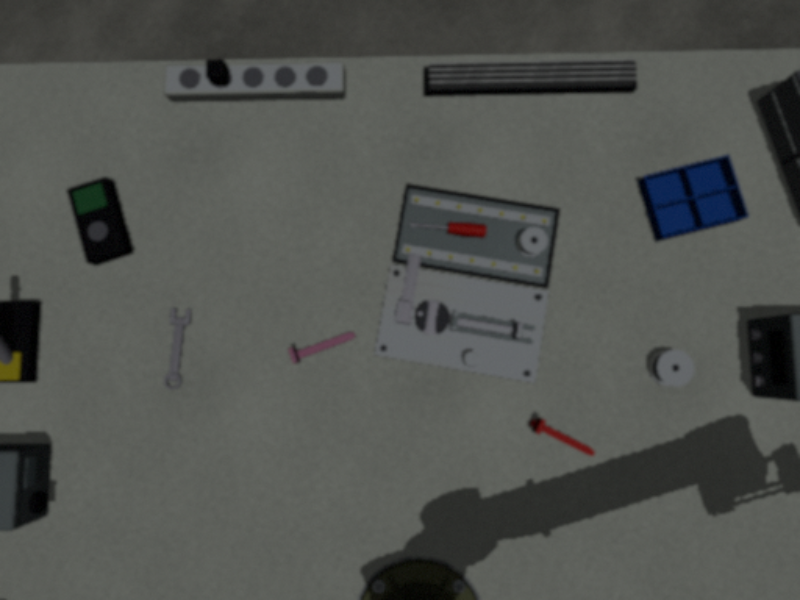

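The two coloured look-alikes are the red one (top view 560,435; scene 230,375) and the pink one (top 322,345; scene 425,290). The real bar is the grey steel one in the jig's guide (top 490,325; scene 345,380). It fits because it lies in the rails and its tab stands at the rear. Next I'll fit the jig pose and confirm it in a crop.

```bash
cat > h.py <<'E'
import numpy as np,cv2
from cell import *
def proj(r,P):
    P=np.atleast_2d(P);c=P@r['view'][:3,:3].T+r['view'][:3,3]
    c=c*[1,-1,-1];u=c@r['intrinsics'].T;return u[:,:2]/u[:,2:]
def J(p,Q):
    Q=np.atleast_2d(Q).astype(float);c,s=np.cos(p[2]),np.sin(p[2])
    return np.c_[p[0]+c*Q[:,0]-s*Q[:,1],p[1]+s*Q[:,0]+c*Q[:,1],Q[:,2]]
E
python3 - <<'E'
from h import *
from scipy.optimize import minimize
R={c:read_camera(c) for c in ['scene','top']}
R={c:{k:np.array(v) for k,v in r.items()} for c,r in R.items()}
M={c:silhouettes(c,'jig')[0]['pixels'] for c in R}
def box(x0,x1,y0,y1,h):return [[x,y,z] for x in(x0,x1) for y in(y0,y1) for z in(0,h)]
parts=[box(-.203,.093,-.085,.085,.01),box(-.2,.09,-.24,-.09,.014),box(-.2,.09,-.095,-.08,.01)]
def iou(p,c,S=4):
    m=np.zeros((384*S,512*S),np.uint8)
    for b in parts:
        h=cv2.convexHull((proj(R[c],J(p,b))*S+S/2-.5).astype(np.float32));cv2.fillConvexPoly(m,np.round(h).astype(int),1)
    m=cv2.resize(m.astype(np.float32),(512,384),interpolation=cv2.INTER_AREA);t=M[c]
    return np.minimum(m,t).sum()/np.maximum(m,t).sum()
f=lambda p:-sum(iou(p,c) for c in R)
best=min((minimize(f,[x,-.1,1.57+a],method='Nelder-Mead',options=dict(initial_simplex=np.array([[x,-.1,1.4+a],[x+.03,-.1,1.4+a],[x,-.06,1.4+a],[x,-.1,1.5+a]]))) for x in(.5,.55) for a in(0,.1)),key=lambda q:q.fun)
p=best.x;print(p,best.fun,[iou(p,c) for c in R]);np.save('jig.npy',p)
for c,(x,y,w,h,s) in dict(scene=(175,195,156,120,5),top=(236,114,126,130,4.6)).items():
    im=cv2.convertScaleAbs(R[c]['frame'][:,:,::-1],alpha=1 if c=='scene' else 1.8)
    im=cv2.resize(im[y:y+h,x:x+w],None,fx=s,fy=s,interpolation=cv2.INTER_CUBIC)
    def T(Q):return ((proj(R[c],J(p,Q))+.5-[x,y])*s).astype(int)
    for Q in [[[-.203,-.085,.01],[.093,-.085,.01],[.093,.085,.01],[-.203,.085,.01]],[[-.2,-.24,.014],[.09,-.24,.014],[.09,-.09,.014],[-.2,-.09,.014]],[[-.046,-.018,.028],[-.036,-.018,.028],[-.036,.018,.028],[-.046,.018,.028]],[[.032*np.cos(t),.032*np.sin(t),.024] for t in np.arange(0,6.28,.3)],[[.036,-.012,.028],[.066,-.012,.028],[.066,.012,.028],[.036,.012,.028]]]:
        cv2.polylines(im,[T(Q)],True,(0,255,0),1)
    cv2.imwrite(f'pics/{c}1.png',im)
E
```

```text
[ 0.53779511 -0.02963583  1.39048883] -1.7786438465118408 [np.float32(0.8791751), np.float32(0.8994687)]
```

View pics/scene1.png

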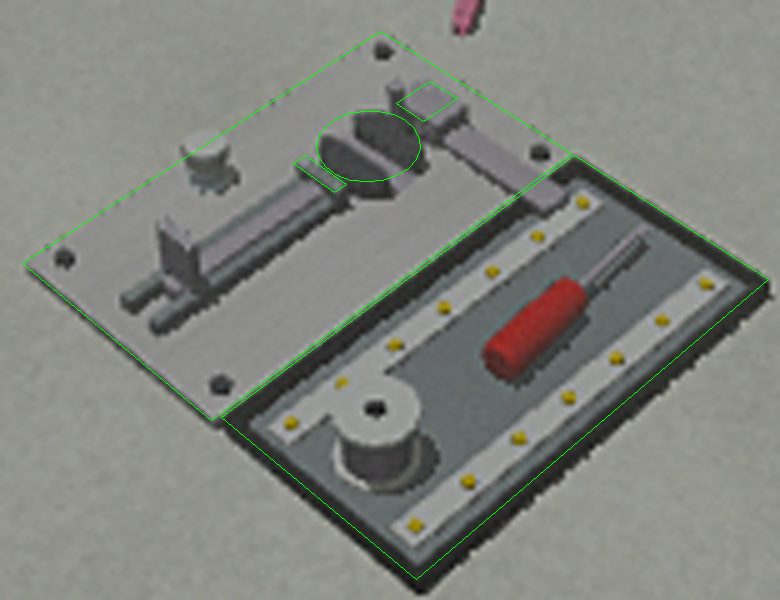

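View pics/top1.png

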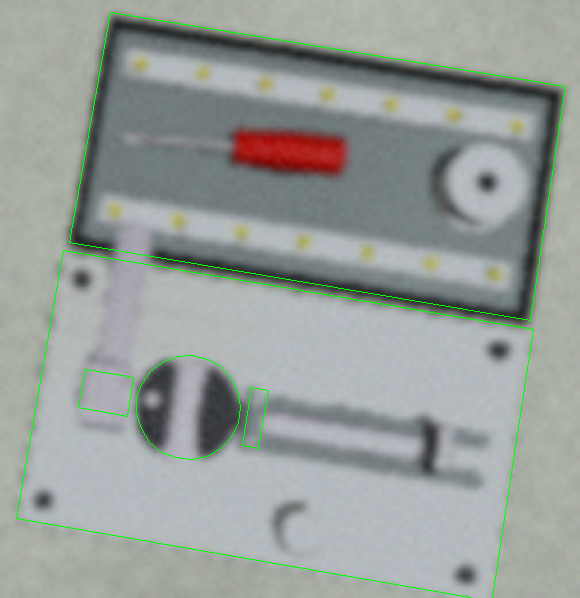

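The crops confirm the grey bar in the guide, with its tab at the rear (top crop 428,445). The slot runs roughly across the jig and the peg stands on the keeper side (top crop 152,400; scene crop 395,95). I'll refine the pose with the plate's four bolts and the peg.

```bash
cat >> h.py <<'E'
def back(r,uv,z):
    d=np.linalg.inv(r['intrinsics'])@[uv[0],uv[1],1]*[1,-1,-1];Rm=r['view'][:3,:3];o=-Rm.T@r['view'][:3,3];d=Rm.T@d
    return o+d*(z-o[2])/d[2]
def toJ(p,P):
    c,s=np.cos(p[2]),np.sin(p[2]);d=np.array(P[:2])-p[:2];return np.array([c*d[0]+s*d[1],-s*d[0]+c*d[1]])
E
python3 - <<'E'
from h import *
from scipy.optimize import least_squares
R={c:{k:np.array(v) for k,v in read_camera(c).items()} for c in ['scene','top']}
B={'scene':np.array([(383,50),(540,153),(220,385),(64,258)])/5+[174.5,194.5],'top':np.array([(43,500),(82,279),(498,350),(466,575)])/4.6+[235.5,113.5]}
def q(v):
    a,b=v[3:5];return [[-.055+a,b,.01],[-.055+a,-b,.01],[-.055-a,-b,.01],[-.055-a,b,.01]]
for cs in (['scene'],['top'],['scene','top']):
    f=lambda v:np.concatenate([(proj(R[c],J(v[:3],q(v)))-B[c]).ravel() for c in cs])
    s=least_squares(f,[.54,-.03,1.39,.135,.07],x_scale=[.1,.1,1,.1,.1]);print(cs,np.round(s.x,4),np.abs(s.fun).max())
p=s.x[:3];np.save('jig.npy',p)
for c,uv,z in [('top',np.array([152,400])/4.6+[235.5,113.5],.06),('scene',np.array([395,84])/5+[174.5,194.5],.06),('top',np.array([188,408])/4.6+[235.5,113.5],.024),('top',np.array([428,420])/4.6+[235.5,113.5],.058),('top',np.array([428,472])/4.6+[235.5,113.5],.058),('scene',np.array([160,219])/5+[174.5,194.5],.058),('scene',np.array([198,248])/5+[174.5,194.5],.058)]:
    print(c,np.round(toJ(p,back(R[c],uv,z)),4))
E
```

```text
['scene'] [ 0.5382 -0.026   1.3871  0.1318  0.0701] 0.08419757926571947
['top'] [ 0.5372 -0.0272  1.389   0.1313  0.0701] 0.22153341826759743
['scene', 'top'] [ 0.5377 -0.0267  1.388   0.1315  0.0701] 0.3856922411756898
top [0.02   0.0019]
scene [ 0.0206 -0.0008]
top [-0.0027 -0.0001]
top [-0.1426 -0.0146]
top [-0.1473  0.0158]
scene [-0.1536  0.0141]
scene [-0.1534 -0.019 ]
```

>>> play_rows([
  [[0,0,0,0,0,-0.107,0],[0,0,0,0,0,-0.107,0],[0,0,0,0,0,-0.107,0],[0.04,-0.018,0,0,0,0,0],[0.04,-0.018,0,0,0,0,0],[0.04,-0.018,0,0,0,0,0],[0.04,-0.018,0,0,0,0,0],[0.04,-0.018,0,0,0,0,0],[0.04,-0.018,0,0,0,0,0],[0.04,-0.018,0,0,0,0,0],[0.04,-0.018,0,0,0,0,0],[0.04,-0.018,0,0,0,0,0]],
])

```text
time_s: 2.3
tool_pos: [0.3861, -0.2853, 0.2229]
tool_rot: [179.9, 0.0, 34.5]
force: [0.0, 0.4, 0.1]
grip_width: 0.0028
grasp_force: 0.0
```

>>> play_rows([
  [[0.04,-0.018,0,0,0,0,0],[0.04,-0.018,0,0,0,0,0],[0.04,-0.018,0,0,0,0,0],[0.04,-0.018,0,0,0,0,0],[0.04,-0.018,0.02,0,0,0,0],[0.04,-0.018,0.02,0,0,0,0],[0.04,-0.018,0.02,0,0,0,0],[0,0,0,0,0,0,0],[0,0,0,0,0,0,0]],
])

```text
time_s: 3.2
tool_pos: [0.5444, -0.0232, 0.1619]
tool_rot: [-179.9, 0.1, 34.7]
force: [-0.4, -0.2, 0.2]
grip_width: 0.0007
grasp_force: 0.0
```

>>> play_rows([
  [[0.033,-0.02,0,0,0,0,0],[0,0,0.04,0,0,0,0],[0,0,0.03,0,0,0,0],[0,0,0,0,0,0,0],[0,0,0,0,0,0,0]],
])

```text
time_s: 3.7
tool_pos: [0.5607, 0.0092, 0.0934]
tool_rot: [179.9, 0.0, 34.4]
force: [0.1, -0.5, 0.5]
grip_width: 0.0003
grasp_force: 0.0
```

```bash
cat > look.py <<'E'
from h import *
import sys
p=np.load('jig.npy');o=get_obs();print(o['time_s'],o['tool_pos'],o['tool_rot'],'jig',toJ(p,o['tool_pos']),o['force'])
if len(sys.argv)>1:
    t=sys.argv[1];ims=[]
    for c,(x,y,w,h,s) in dict(scene=(195,195,100,75,4),top=(250,170,100,75,4)).items():
        im=cv2.convertScaleAbs(read_camera(c)['frame'][:,:,::-1],alpha=1.2 if c=='scene' else 1.8)
        ims.append(cv2.resize(im[y:y+h,x:x+w],None,fx=s,fy=s,interpolation=cv2.INTER_CUBIC))
    cv2.imwrite(f'pics/{t}.png',np.hstack(ims))
E
python3 look.py a
```

```text
3.7 [0.5606694  0.00916427 0.09343088] [1.79948265e+02 1.24569340e-02 3.43999325e+01] jig [ 0.03942785 -0.01603706] [ 0.08105242 -0.51986772  0.46740672]
```

View pics/a.png

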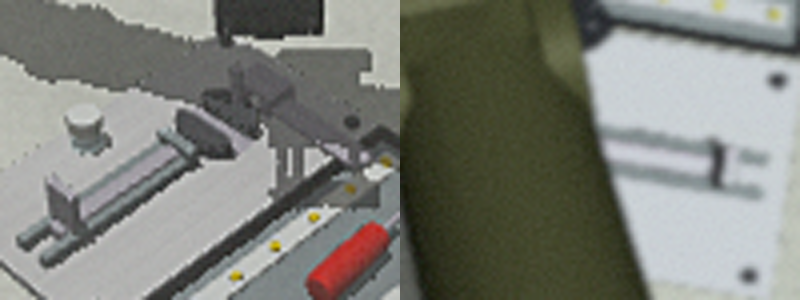

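The scene view shows the gripper hanging just above the keeper, clear of the peg. Next I descend beside the peg and push slowly.

>>> play_rows([
  [[0,0,0.025,0,0,0,0],[0,0,0.02,0,0,0,0],[0,0,0.01,0,0,0,0],[0,0,0,0,0,0,0],[-0.005,-0.002,0,0,0,0,0],[-0.005,0,0,0,0,0,0],[-0.005,0,0,0,0,0,0],[0,0,0,0,0,0,0]],
])

```text
time_s: 4.6
tool_pos: [0.5487, 0.0073, 0.039]
tool_rot: [-180.0, -0.4, 34.6]
force: [4.5, 5.7, -1.0]
grip_width: 0.0006
grasp_force: 3.1
```

>>> play_rows([
  [[-0.006,0,0,0,0,0,0],[-0.006,0,0,0,0,0,0],[-0.005,0,0,0,0,0,0],[-0.004,0,0,0,0,0,0],[-0.003,0,0,0,0,0,0],[0,0,0,0,0,0,0],[0,0,0,0,0,0,0]],
])

```text
time_s: 5.3
tool_pos: [0.5283, -0.0094, 0.0386]
tool_rot: [179.9, -0.1, 34.5]
force: [2.1, 1.6, 1.9]
grip_width: 0.0007
grasp_force: 1.4
```

```bash
python3 look.py b
```

```text
5.3 [ 0.52829146 -0.0093992   0.03860356] [ 1.79906615e+02 -1.15003095e-01  3.45461701e+01] jig [0.01528904 0.01242785] [2.07633522 1.57988398 1.92315175]
```

View pics/b.png

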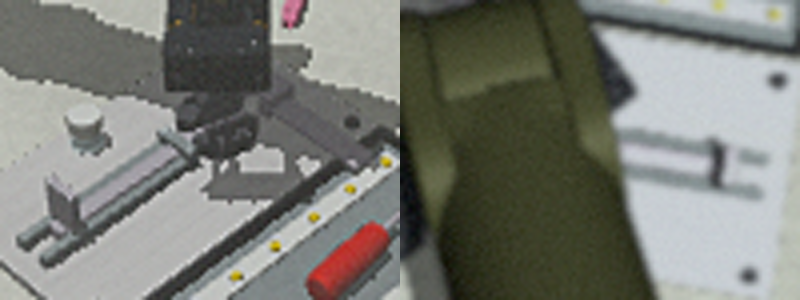

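The hand hides the disc in both views. By its pose about 3–4 mm of push remains, so I'll push 3 mm, back off, rise and move aside to look.

>>> play_rows([
  [[-0.002,0,0,0,0,0,0],[-0.001,0,0,0,0,0,0],[0,0,0,0,0,0,0],[0.01,0,0,0,0,0,0],[0,0,-0.03,0,0,0,0],[0,0,-0.04,0,0,0,0],[-0.04,0.025,-0.01,0,0,-0.13,0],[-0.04,0.025,0,0,0,-0.13,0],[-0.04,0.025,0,0,0,-0.13,0],[-0.04,0.025,0,0,0,-0.13,0],[0,0,0,0,0,0,0],[0,0,0,0,0,0,0]],
])

```text
time_s: 6.6
tool_pos: [0.4923, -0.1815, 0.1156]
tool_rot: [-179.8, 0.0, 62.8]
force: [0.5, 1.1, 0.5]
grip_width: 0.0006
grasp_force: 0.0
```

```bash
python3 look.py c
```

```text
6.6 [ 0.49227329 -0.1814722   0.11559567] [-1.79797945e+02  9.10005932e-03  6.28270521e+01] jig [-0.16046432  0.01657291] [0.5075471  1.13586035 0.53016346]
```

View pics/c.png

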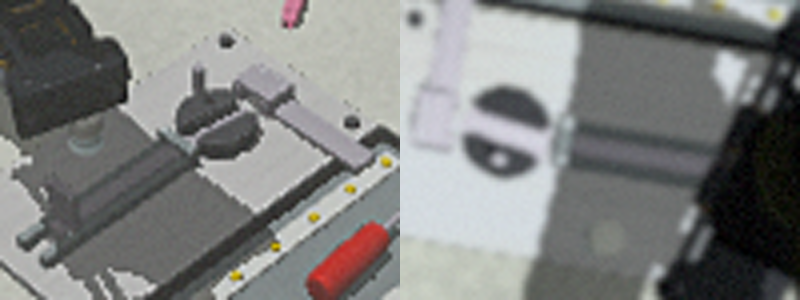

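The slot is now nearly along the rails (top crop: slot centre 505,132, peg 501,158). I'll measure the angle from the peg and from the dark half-discs.

```bash
cat > ang.py <<'E'
from h import *
p=np.load('jig.npy')
r={k:np.array(v) for k,v in read_camera('top').items()}
# rectify disc-top plane into jig frame, 0.5 mm/px
N=80;g=(np.arange(-N,N+1))*.0005
X,Y=np.meshgrid(g,g);uv=proj(r,J(p,np.c_[X.ravel(),Y.ravel(),np.full(X.size,.024)])).astype(np.float32)
im=cv2.remap(cv2.cvtColor(r['frame'],cv2.COLOR_RGB2GRAY),uv[:,0].reshape(X.shape),uv[:,1].reshape(X.shape),cv2.INTER_CUBIC).astype(float)
m=np.hypot(X,Y)<.036
t=cv2.threshold(im[m].astype(np.uint8),0,1,cv2.THRESH_OTSU)[0]
d=(im<t)&m
n,l,s,c=cv2.connectedComponentsWithStats(d.astype(np.uint8))
k=np.argsort(-s[1:,4])[:2]+1
for i in k:
    x,y=X[l==i],Y[l==i];w,v=np.linalg.eigh(np.cov(x,y));a=np.degrees(np.arctan2(v[1,1],v[0,1]));print('half',s[i,4],'centre mm',x.mean()*1e3,y.mean()*1e3,'axis deg',(a+90)%180-90)
a,b=[np.array([X[l==i].mean(),Y[l==i].mean()]) for i in k];q=(a-b)*np.sign((a-b)[1]);print('slot deg by centres',np.degrees(np.arctan2(q[1],q[0]))-90)
E
python3 ang.py
python3 - <<'E'
from h import *
p=np.load('jig.npy');r=read_camera('top')
print(toJ(p,back({k:np.array(v) for k,v in r.items()},[250+101/4-.375,170+158/4-.375],.06)))
r=read_camera('scene');print(toJ(p,back({k:np.array(v) for k,v in r.items()},[195+199/4-.375,195+67/4-.375],.06)))
E
```

```text
half 3945 centre mm -4.065272496831433 -17.60114068441065 axis deg -8.97412766839335
half 3549 centre mm 1.4053254437869822 19.261482107635956 axis deg -9.992231461451183
slot deg by centres -8.441369568605964
[-0.00094816  0.02225494]
[0.00084894 0.01891386]
```

>>> play_rows([
  [[0,0,0,0,0,-0.146,0],[0,0,0,0,0,-0.146,0],[0.039,-0.001,0,0,0,0,0],[0.039,-0.001,0,0,0,0,0],[0.039,-0.001,0,0,0,0,0],[0.039,-0.001,0,0,0,0,0],[0.037,-0.002,0,0,0,0,0],[0,0,0,0,0,0,0],[0,0,0.03,0,0,0,0],[0,0,0.03,0,0,0,0],[0,0,0,0,0,0,0],[0,0,0,0,0,0,0]],
])

```text
time_s: 8.05
tool_pos: [0.5217, 0.011, 0.0568]
tool_rot: [-179.9, -0.0, 79.9]
force: [0.8, -0.2, 0.1]
grip_width: 0.0009
grasp_force: 0.0
```

```bash
python3 look.py
```

```text
8.05 [0.52167964 0.01097625 0.05682608] [-1.79941894e+02 -4.56051099e-03  7.98605776e+01] jig [0.0341235  0.02263268] [ 0.82443285 -0.21287455  0.10861751]
```

Descend 18 mm, then advance toward the expected contact at x≈18 mm.

>>> play_rows([
  [[0,0,0.018,0,0,0,0],[-0.006,0,0,0,0,0,0],[-0.006,0,0,0,0,0,0],[-0.002,0,0,0,0,0,0],[0,0,0,0,0,0,0],[0,0,0,0,0,0,0]],
])

```text
time_s: 8.65
tool_pos: [0.5199, -0.0034, 0.0393]
tool_rot: [179.9, 0.0, 79.8]
force: [0.4, -0.2, 0.8]
grip_width: 0.0005
grasp_force: 0.0
```

```bash
python3 look.py
```

```text
8.65 [ 0.51993554 -0.00339795  0.03929235] [1.79936042e+02 8.50085832e-03 7.97890930e+01] jig [0.0196717 0.0217353] [ 0.4306128  -0.15913878  0.76171537]
```

>>> play_rows([
  [[-0.002,0,0,0,0,0,0],[0,0,0,0,0,0,0]],
])

```text
time_s: 8.85
tool_pos: [0.5191, -0.0054, 0.0387]
tool_rot: [180.0, 0.0, 79.8]
force: [-0.4, -0.2, 0.8]
grip_width: 0.0007
grasp_force: 0.0
```

```bash
python3 look.py
```

```text
8.85 [ 0.51914904 -0.00537278  0.03870189] [1.79996261e+02 1.51060463e-02 7.98124999e+01] jig [0.01758682 0.0221498 ] [-0.43187496 -0.24572826  0.84948799]
```

>>> play_rows([
  [[-0.001,0,0,0,0,0,0],[0,0,0,0,0,0,0]],
])

```text
time_s: 9.05
tool_pos: [0.5189, -0.0063, 0.0386]
tool_rot: [-180.0, 0.0, 79.8]
force: [0.4, 0.2, -0.3]
grip_width: 0.0005
grasp_force: 0.0
```

>>> play_rows([
  [[-0.001,0,0,0,0,0,0],[0,0,0,0,0,0,0]],
])

```text
time_s: 9.25
tool_pos: [0.5187, -0.0073, 0.0386]
tool_rot: [-180.0, 0.0, 79.8]
force: [0.8, 0.6, -0.0]
grip_width: 0.0003
grasp_force: 0.0
```

>>> play_rows([
  [[-0.001,0,0,0,0,0,0],[0,0,0,0,0,0,0]],
])

```text
time_s: 9.45
tool_pos: [0.5186, -0.008, 0.0386]
tool_rot: [-180.0, -0.0, 79.8]
force: [-0.6, 0.5, 1.0]
grip_width: 0.0004
grasp_force: 0.3
```

```bash
python3 look.py
```

```text
9.45 [ 0.51860658 -0.00798603  0.0386085 ] [-1.79997955e+02 -1.19104640e-02  7.98142736e+01] jig [0.01491851 0.02220828] [-0.60487941  0.54266972  1.0083763 ]
```

>>> play_rows([
  [[-0.001,0,0,0,0,0,0],[0,0,0,0,0,0,0]],
])

```text
time_s: 9.65
tool_pos: [0.5184, -0.0084, 0.0386]
tool_rot: [-180.0, -0.0, 79.8]
force: [0.5, 3.4, -0.2]
grip_width: 0.0002
grasp_force: 1.2
```

>>> play_rows([
  [[-0.001,0,0,0,0,0,0],[0,0,0,0,0,0,0]],
])

```text
time_s: 9.85
tool_pos: [0.5178, -0.0096, 0.0386]
tool_rot: [-179.9, -0.0, 79.8]
force: [-0.8, 2.7, 0.5]
grip_width: 0.0003
grasp_force: 1.5
```

>>> play_rows([
  [[0.01,0,0,0,0,0,0],[0,0,-0.04,0,0,0,0],[0,0,-0.04,0,0,0,0],[-0.049,0,0,0,0,0,0],[-0.049,0,0,0,0,0,0],[-0.049,0.005,0,0,0,0,0],[-0.049,0.008,0,0,0,0,0],[-0.037,0.008,0,0,0,0,0],[0,0,0,0,0,0,0],[0,0,0,0,0,0,0]],
])

```text
time_s: 10.85
tool_pos: [0.4993, -0.2342, 0.1184]
tool_rot: [-180.0, -0.0, 79.7]
force: [1.0, 1.5, -1.1]
grip_width: 0.0003
grasp_force: 0.0
```

```bash
python3 look.py
cat >> ang.py <<'E'
cv2.imwrite('pics/rect.png',cv2.resize(np.clip(im*1.6,0,255).astype(np.uint8)[::-1],None,fx=3,fy=3,interpolation=cv2.INTER_CUBIC))
E
python3 ang.py
```

```text
10.85 [ 0.49932568 -0.23419997  0.11841478] [-1.79983169e+02 -2.47741816e-03  7.96749867e+01] jig [-2.11032223e-01  5.50108147e-05] [ 1.03831863  1.52248304 -1.14883888]
half 3928 centre mm -2.867489816700611 -17.553971486761718 axis deg -4.724503655311764
half 3669 centre mm -0.0847642409375849 19.323112564731534 axis deg -5.529821118827158
slot deg by centres -4.315331421273228
```

View pics/rect.png

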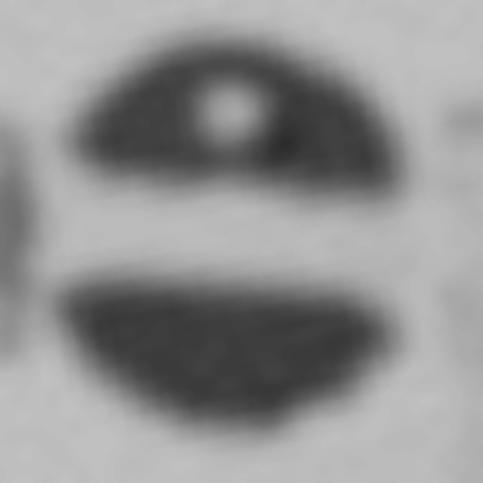

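The rectified view shows the slot within about 5° (0.08–0.09 rad) of the jig axis, inside the bar's self-centring range. Next I descend behind the tab and push.

>>> play_rows([
  [[0,0,0.04,0,0,0,0],[0,0,0.03,0,0,0,0],[0,0,0.016,0,0,0,0],[0,0,0,0,0,0,0],[0.015,0,0,0,0,0,0],[0.012,0,0,0,0,0,0],[0.008,0,0,0,0,0,0],[0.008,0,0,0,0,0,0],[0.008,0,0,0,0,0,0],[0.008,0,0,0,0,0,0]],
])

```text
time_s: 11.9
tool_pos: [0.5104, -0.1761, 0.0334]
tool_rot: [179.9, 0.1, 79.7]
force: [-1.2, -3.0, 2.2]
grip_width: 0.0006
grasp_force: 1.8
```

```bash
python3 look.py
```

```text
11.9 [ 0.51039004 -0.17613644  0.03338758] [1.79919797e+02 1.08997153e-01 7.97494107e+01] jig [-0.15192481 -0.00027237] [-1.19577726 -3.01147924  2.2032058 ]
```

>>> play_rows([
  [[0.006,0,0,0,0,0,0],[0.006,0,0,0,0,0,0],[0.006,0,0,0,0,0,0],[0.006,0,0,0,0,0,0],[0.006,0,0,0,0,0,0]],
])

```text
time_s: 12.4
tool_pos: [0.5152, -0.1453, 0.0326]
tool_rot: [-180.0, 0.0, 79.8]
force: [-0.7, -4.4, 2.4]
grip_width: 0.0005
grasp_force: 1.8
```

>>> play_rows([
  [[0.006,0,0,0,0,0,0],[0.006,0,0,0,0,0,0],[0.006,0,0,0,0,0,0],[0.006,0,0,0,0,0,0],[0.006,0,0,0,0,0,0]],
])

```text
time_s: 12.9
tool_pos: [0.5205, -0.1156, 0.0325]
tool_rot: [-180.0, -0.0, 79.8]
force: [-0.7, -4.0, 1.8]
grip_width: 0.0006
grasp_force: 1.6
```

```bash
python3 look.py
```

```text
12.9 [ 0.52053469 -0.11557148  0.03254187] [-1.79987600e+02 -2.62661770e-03  7.98186395e+01] jig [-0.09052478  0.00075925] [-0.71718565 -3.96239085  1.76340452]
```

Going smoothly, with about 22 mm left.

>>> play_rows([
  [[0.006,0,0,0,0,0,0],[0.006,0,0,0,0,0,0],[0.004,0,0,0,0,0,0],[0.002,0,0,0,0,0,0],[0,0,0,0,0,0,0]],
])

```text
time_s: 13.4
tool_pos: [0.5236, -0.0983, 0.0325]
tool_rot: [-180.0, 0.0, 79.8]
force: [-0.8, -2.4, 1.6]
grip_width: 0.0006
grasp_force: 1.3
```

>>> play_rows([
  [[0.002,0,0,0,0,0,0],[0.001,0,0,0,0,0,0],[0,0,0,0,0,0,0]],
])

```text
time_s: 13.7
tool_pos: [0.5236, -0.0982, 0.0326]
tool_rot: [-180.0, 0.2, 79.7]
force: [-1.4, -6.9, 3.0]
grip_width: 0.0007
grasp_force: 3.8
```

>>> play_rows([
  [[0.001,0,0,0,0,0,0],[0,0,0,0,0,0,0]],
])

```text
time_s: 13.9
tool_pos: [0.5237, -0.0982, 0.0326]
tool_rot: [-180.0, 0.2, 79.7]
force: [-2.0, -8.8, 3.0]
grip_width: 0.0005
grasp_force: 4.6
```

```bash
python3 look.py
```

```text
13.9 [ 0.52365882 -0.09817491  0.0325842 ] [-179.96202344    0.24503115   79.66651154] jig [-0.07285014  0.00084888] [-2.00729811 -8.77887632  3.00810293]
```

>>> play_rows([
  [[0.002,0,0,0,0,0,0],[0.002,0,0,0,0,0,0],[0.002,0,0,0,0,0,0],[0,0,0,0,0,0,0],[0,0,0,0,0,0,0]],
])

```text
time_s: 14.4
tool_pos: [0.5241, -0.0981, 0.0328]
tool_rot: [-180.0, 0.6, 79.5]
force: [-2.8, -19.0, 4.2]
grip_width: 0.0002
grasp_force: 9.7
```

```bash
python3 look.py
```

```text
14.4 [ 0.5241361  -0.09808944  0.03284293] [-179.9754619     0.63577416   79.47890856] jig [-0.07267935  0.00039508] [ -2.8228098  -19.02151329   4.16459633]
```

The bar is solid against a stop at 19 N. I'll back off, rise, clear the area and check.

>>> play_rows([
  [[-0.01,0,0,0,0,0,0],[-0.015,0,0,0,0,0,0],[-0.02,0,0,0,0,0,0],[0,0,-0.04,0,0,0,0],[0,0,-0.04,0,0,0,0],[-0.045,0,-0.02,0,0,0,0],[-0.045,0,0,0,0,0,0],[-0.045,0,0,0,0,0,0],[-0.045,0,0,0,0,0,0],[0,0,0,0,0,0,0],[0,0,0,0,0,0,0]],
])

```text
time_s: 15.5
tool_pos: [0.4856, -0.3097, 0.1319]
tool_rot: [-180.0, -0.2, 79.7]
force: [0.4, 0.1, 0.4]
grip_width: 0.0002
grasp_force: 0.0
```

```bash
python3 look.py d; python3 ang.py
```

```text
15.5 [ 0.48559257 -0.30969161  0.1319021 ] [-1.79983758e+02 -1.59532013e-01  7.97014225e+01] jig [-2.87762534e-01 -1.60754428e-04] [0.40882748 0.13829794 0.41346192]
half 4017 centre mm -2.74520786656709 -17.26051779935276 axis deg -4.044551394761811
half 3658 centre mm -0.7062602515035536 19.248359759431384 axis deg -3.4244520494862627
slot deg by centres -3.1965338450469716
```

View pics/d.png

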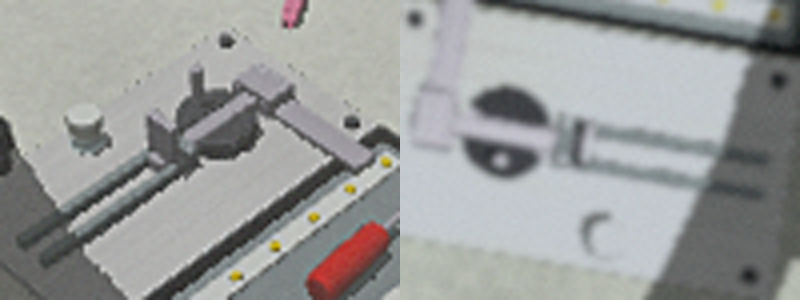

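Run:
```python
from h import *
p=np.load('jig.npy')
R={c:{k:np.array(v) for k,v in read_camera(c).items()} for c in ['scene','top']}
for c,x,y in [('scene',150,110),('scene',186,136)]: print(c,toJ(p,back(R[c],[195+x/4-.4,195+y/4-.4],.058)))
for x in (577,586): print('top',toJ(p,back(R['top'],[250+(x-400)/4-.4,170+143/4-.4],.058)))
for x in (556,):print('bridge top',toJ(p,back(R['top'],[250+(x-400)/4-.4,170+140/4-.4],.028)))
for n in ['spool','screwdriver','flux_jar','big_spool','wrench']:
    print(n,[(round(d['p'],2),[int(v) for v in d['extent']]) for d in silhouettes('top',n)][:2])
```

```text
scene [-0.05649999  0.01189318]
scene [-0.05696265 -0.02764764]
top [-0.05013273  0.00309335]
top [-0.05615617  0.00204227]
bridge top [-0.03743309  0.00103479]
spool [(0.57, [333, 146, 350, 162]), (0.37, [268, 192, 288, 213])]
screwdriver [(0.84, [268, 142, 310, 149])]
flux_jar [(0.44, [295, 223, 307, 235])]
big_spool [(0.52, [419, 242, 426, 246]), (0.51, [332, 147, 348, 164])]
wrench [(0.8, [107, 198, 122, 248])]
```

The tab sits at about x = −0.055 m, which is the home position. The slot is about 3.5° off, inside the limit, and the bystanders I could measure haven't moved.

```bash
python3 -c "
from cell import *
print(sign_off())"
```

```text
the job is handed in; nothing more can be done
None
```

The job is handed in with no verdict returned: the slot measured about 3.5° off line (limit 5.7°), the bar is through it and stopped solid against the keeper, with its tab about where it should be when home, and the hand is clear.

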